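# Shift the bottle roller to the marked speed

## Task

Change the bottle roller to the speed marked by the yellow disc: with the fingertips, push its red-knobbed lever through the H-shaped gate - into the cross channel, across to the right, and fully home to the end of the slot nearest the yellow disc. Only push the lever, never pinch its knob between the fingers, and do not run it into the slot marked by the blue disc. Leave the bottle, beaker and jar around the machine where they stand.

Things in the scene. Friction and masses are not known exactly. Their poses are not given: they have to be found in the camera images.
- roller: fixed bottle roller; place and yaw (within 0.35 rad) vary. Origin: centre of the underside of its white drive box (180 x 180 mm, top at z = 100 mm); x points away from the robot ('far'), y left, z up. Right of the box (y = -90 to -420 mm, |x| < 80 mm) are two rollers and a lying amber bottle, all fixed, up to 140 mm high
- gate_center (a point): centre of the H-shaped opening in the aluminium plate on the box, 100 mm above the roller's origin. The cross channel runs along the roller's y; at each of its ends a slot runs both ways along x: near-left, far-left, near-right, far-right. The lever starts anywhere along the left pair
- shift_across (a joint): sideways tilt of the lever (rad) about a pivot 10 mm above the roller's origin; -0.26 = left slots, +0.26 = right slots, 0 = middle. Stops at both ends. It can cross only while shift_along is within about 0.05 of 0 (rounded corners guide it in from a little more; else the gate blocks it)
- shift_along (a joint): fore-and-aft tilt of the lever (rad) about the same pivot; -0.26 = end of a near slot, +0.26 = end of a far slot (both are stops), 0 = cross channel. It can leave the channel only when shift_across is within about 0.04 of -0.26 or +0.26. The lever is stiff: about 2 to 4 N at the knob move it, and it stays where it is left
- knob_center (a point): centre of the red knob, a block 36 x 36 mm and 40 mm tall on a 12 mm steel shaft, 155 mm from the pivot (so 165 mm above the bench when upright); it tilts with the lever and moves about 40 mm each way from the middle. The knob's underside is about 45 mm above the gate plate
- knob_near: near side face of the knob (6 mm thick, 34 mm wide, 40 mm tall; origin in its middle, 15 mm from the knob's centre)
- knob_far: far side face of the knob, likewise
- knob_left: left side face of the knob, likewise
- knob_right: right side face of the knob, likewise
- yellow_mark (a point): top centre of the yellow disc (24 mm across, 3 mm thick) on the gate plate beyond the end of a right-hand slot, 60 mm from the origin along the roller's x (far or near, it varies) and 62 mm to its right; it marks the slot wanted
- blue_mark (a point): top centre of the blue disc, the same size, at the other right-hand slot
- reagent: loose small amber bottle with a black cap, 60 mm across, 120 mm tall, left of the machine; origin at the centre of its underside
- beaker: loose glass beaker, 64 mm across, 75 mm tall, on the robot's side of the machine; origin at the centre of its underside
- jar: loose white jar, 56 mm across, 65 mm tall, on the far side of the machine; origin at the centre of its underside

How it is judged (in metres and radians):
At the end, for the whole second after the job is handed in: the lever rests in the right-hand slot marked by the yellow disc, shift_across above 0.18 and shift_along beyond 0.225 rad (of 0.26) towards that disc, still, and the bottle, beaker and jar are within 20 mm of where they stood (value of joint shift_across above 0.18 rad and ((x of yellow_mark in the frame of roller above 0 m and value of joint shift_along above 0.225 rad) or (x of yellow_mark in the frame of roller below 0 m and value of joint shift_along below -0.225 rad)) and velocity of joint shift_along between -0.05 and 0.05 rad/s and distance of each of reagent, beaker, jar from where it was at the start of the episode below 0.02 m); the robot touches nothing.
It fails at once if the lever is run into the slot marked by the blue disc (more than 0.17 rad towards it) (value of joint shift_across above 0.1 rad and ((x of yellow_mark in the frame of roller above 0 m and value of joint shift_along below -0.17 rad) or (x of yellow_mark in the frame of roller below 0 m and value of joint shift_along above 0.17 rad))).
It fails at once if the knob is pinched: the fingers press on two opposite sides of it at once (over 3 N each) (contact force between each of knob_near, knob_far and the fingers above 3 N or contact force between each of knob_left, knob_right and the fingers above 3 N).
It fails at once if the bottle, beaker or jar is lifted, or moved more than 20 mm (distance of any of reagent, beaker, jar from where it was at the start of the episode above 0.02 m).
It also fails if it takes over 54 s, if anything falls off the work surface, if the arm or the gripper's body presses on something with over 40 N, if the wrist force passes 120 N, or if a joint passes its speed limit or range.

## Robot

A 6-joint arm with a two-finger parallel gripper is mounted at the origin on the work surface. World frame = base frame: x ahead of the robot, y to its left, z up, the work surface at z = 0. Lengths are in mm, angles in rad, forces in N, time in s.
With the tool pointing down it reaches from about 250 to 800 mm from the base axis. Payload 3.9 kg.
Tool frame: the origin (TCP) lies at the very end of the fingers, on their centre line; the grasp point (between the pads) lies 19 mm behind it; z points along the fingers, y is the line along which they close (so a half turn about z gives the same grasp; the last joint's range is limited). The gripper opens to 85 mm and grips with 20 to 120 N. Pads are 22 mm wide; open, the fingers measure 114 mm over their backs; the gripper's body (76 mm by 85 mm) begins 54 mm behind the grasp point. The pads swing forward as they close: fully open they stand 13 mm farther back than shut.
Start: joints at [1.166, 0.26, -0.138, 1.173, 0, 1.571], TCP at [206.758, 482.562, 231.304] pointing down, gripper open.
Joint ranges: [-2.78, 2.78], [-0.83, 1.72], [-1.28, 1.37], [-1.9, 2.12], [-1.57, 1.48], [-3.14, 3.14]. Speed limits (rad/s): [2.57, 2.57, 3.14, 3.14, 3.14, 3.14].

## Interface

Orientations are given as a unit quaternion [w, x, y, z].
In Python, from rig import manip gives the robot as it stands.
- The arm moves only by the tool drive_tool, never from a script. Its arguments are lists of equal length, an entry for each row: "translation": the shift along the world's x, y, z in units of 60 mm (1.0 is 60 mm), a list of three; "angular": the turn, a rotation vector about the world's x, y, z in units of 10 degrees (1.0 is 10 degrees), a list of three. In form: {"translation": [[tx, ty, tz], ...], "angular": [[rx, ry, rz], ...]}. A call has 1 to 10 rows; each row shifts and turns the commanded pose from where the row before left it; what a row does not reach is not made up. A row lasts 1/8 s, in which the tool goes at most 62.5 mm and 10.7 degrees, less where a joint would pass 70% of its speed; a pose out of reach is approached as far as the arm can. A call is refused whole if a number of a shift passes 1 or a number of a turn 1, either way. A call with a gripper value outside its range is refused whole. "gripper" is the opening, from 0 (shut) to 1 (fully open), set as the call begins (left out, the last holds). The fingers move at their own pace and stop on an object; the grip force is fixed at half the most. Time passes only in rows, so rows that do not move let the fingers close. It gives the time, the measured TCP pose, the force, the opening and the grip force at its end, in the units of the state.
- manip.sense(): the state, without advancing time (a new reading comes with each control period).
- manip.snapshot(name): name is "side" or "top"; returns a dict with "color" (400x640x3 uint8, blue, green, red), "z_map" (400x640 float32, mm along the optical axis (not along the pixel's ray), 0 where there is no reading), "intrinsics" (3x3 intrinsics, pixels), "world_from_camera" (4x4, takes a point from camera to world coordinates). Camera axes: x right, y up, looking along -z (the intrinsics and any distortion apply to the point x, -y, -z); pixel columns grow to the right and rows downward; lengths in mm; the calibration is good to about 2 mm. A picture is of the moment at which its call begins.
- manip.sign_off(): hands the job in; it is judged then, once.
The state is a dict: "time_s": time; "qpos": joint angles; "qd": joint speeds; "joint_efforts": joint torques, N m; "tcp_pos": TCP position; "orientation": TCP orientation; "wrist_force": force on the tool from outside, world axes, zero at the start; "wrist_torque": the same for the moment, N m; "gripper_width": opening from 0.0 (shut) to 1.0 (fully open); "grip_force": force on a finger pad.
Only numpy, scipy, OpenCV 4.12 (cv2) and the standard library are available. Lean on these libraries where they do the work, as an engineer would, in place of code of your own. Each camera call takes 0.05 s, during which the arm holds its last target. There are 200 camera calls.

## Working session

There is one attempt and no reset: what is moved stays moved. The work goes in short steps, Python scripts to look and compute and a tool call to move; the robot and the scene stay as the last step left them, time stands still between calls to the robot, and variables do not carry over. Pictures are saved under pics/ and viewed, at most 10 in all, crops included, and the job is handed in when it is done.

Besides the shell and the picture viewer there is one more tool, called after "Emit:" in YAML: its name, and indented under it one key for each argument. drive_tool: Moves the arm, as the interface text tells. Its arguments: {"type":"object","properties":{"translation":{"type":"array","items":{"type":"array","items":{"type":"number"}}},"angular":{"type":"array","items":{"type":"array","items":{"type":"number"}}},"gripper":{"type":"number"}},"required":["translation","angular"]}

```bash
mkdir -p pics
cat > h.py <<'E'
import numpy as np, cv2
from rig import manip
def shot(n):
    s=manip.snapshot(n); return s
def world(s,u,v,z=None):
    K=s["intrinsics"];T=s["world_from_camera"]
    d=np.array([(u-K[0,2])/K[0,0],-(v-K[1,2])/K[1,1],-1.0])
    if z is None:
        Z=s["z_map"][int(round(v)),int(round(u))]
        return T[:3,:3]@(d*Z)+T[:3,3]
    r=T[:3,:3]@d; o=T[:3,3]; return o+r*(z-o[2])/r[2]
def blobs(s,lo,hi,amin=30):
    hsv=cv2.cvtColor(s["color"],cv2.COLOR_BGR2HSV)
    m=cv2.inRange(hsv,np.array(lo),np.array(hi))
    n,_,st,c=cv2.connectedComponentsWithStats(m)
    return [(int(st[i,4]),c[i].round(1)) for i in range(1,n) if st[i,4]>=amin]
E
python3 - <<'E'
from h import *
for n in("top","side"):
    s=shot(n); cv2.imwrite(f"pics/{n}0.png",s["color"]); print(n,s["world_from_camera"].round(2).tolist())
    for k,lo,hi in(("red",(0,150,80),(6,255,255)),("red2",(174,150,80),(180,255,255)),("yel",(22,120,120),(35,255,255)),("blue",(95,130,80),(130,255,255))):
        for a,c in blobs(s,lo,hi): print(k,a,c,world(s,*c).round(1))
E
```

```text
top [[-0.01, 0.99, -0.11, 504.37], [-1.0, -0.0, 0.03, 181.15], [0.03, 0.11, 0.99, 773.0], [0.0, 0.0, 0.0, 1.0]]
red 541 [296.6 248.1] [486.2 197.7 179.3]
yel 116 [349.3 271.5] [441.4 105.7 101.6]
blue 100 [362.8 206.2] [558.3  79.4 104.6]
blue 7351 [ 35.2 346.4] [297.3 707.7  13.2]
side [[0.79, 0.28, -0.54, 74.27], [-0.61, 0.37, -0.7, -446.69], [0.0, 0.88, 0.47, 553.38], [0.0, 0.0, 0.0, 1.0]]
red 448 [280.1 190.2] [478.  183.5 169.1]
yel 66 [289.2 248.7] [440.5 103.8 104.4]
blue 2599 [100.5 190.5] [290.9 707.5  11.8]
blue 47 [352.9 232.5] [558.8  78.6 103.4]
```

View pics/top0.png

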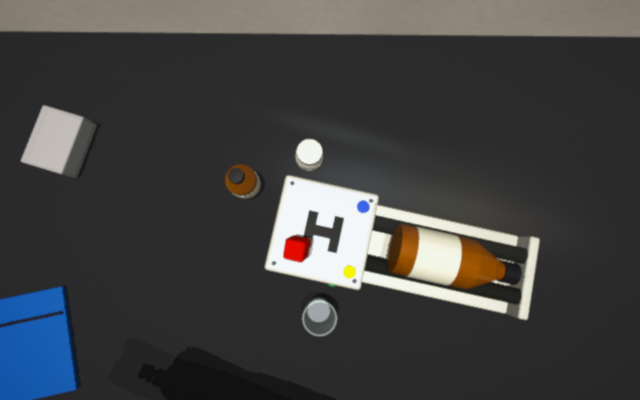

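View pics/side0.png

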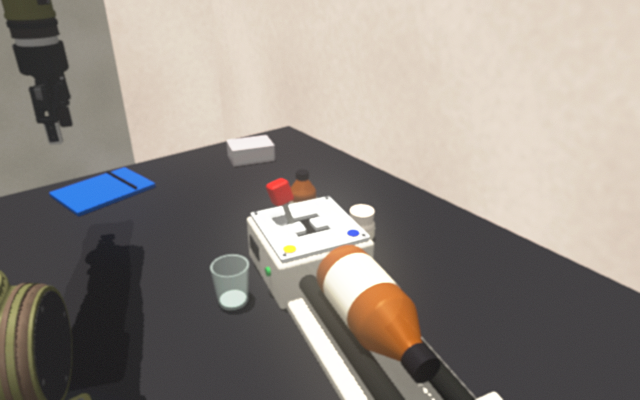

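The top view shows the knob at px (297,248) at the near-left slot end, the yellow disc at (349,271) on the near side and the blue one at (363,206) on the far side. The beaker is at (319,317), the jar at (309,153) and the reagent bottle at (242,181). The side view agrees, with the knob at (280,190).

```bash
cat >> h.py <<'E'
Y=np.array([441.,104.8]);B=np.array([558.5,79.0])
ex=(B-Y)/np.linalg.norm(B-Y); ey=np.array([-ex[1],ex[0]]); C=(Y+B)/2+62*ey
def R2W(x,y): return (C+x*ex+y*ey).round(1)
def W2R(p): d=np.asarray(p)[:2]-C; return np.array([d@ex,d@ey]).round(1)
E
python3 - <<'E'
from h import *
from scipy.spatial.transform import Rotation as R
s=manip.sense();w,x,y,z=s["orientation"];M=R.from_quat([x,y,z,w]).as_matrix()
print(M.round(3).tolist(),s["tcp_pos"],s["gripper_width"]); print("yaw",np.arctan2(ex[1],ex[0]),"C",C)
print("tool x angle",np.arctan2(M[1,0],M[0,0]),"tool y",np.arctan2(M[1,1],M[0,1]))
print("knob",W2R([486.2,197.7]),W2R([478,183.5]))
for p in [(-100,38),(0,95),(60,-38)]: print(p,R2W(*p))
E
```

```text
[[-0.919, 0.394, -0.001], [0.394, 0.919, -0.002], [-0.0, -0.002, -1.0]] [206.50799926 482.01130409 230.53746431] 1.0004850211741145
yaw -0.21614438176658599 C [513.04684998 152.45735942]
tool x angle 2.736796088530344 tool y 1.165999747464373
knob [-35.9  38.4] [-40.9  22.8]
(-100, 38) [423.5 211. ]
(0, 95) [533.4 245.2]
(60, -38) [563.5 102.5]
```

Emit:
drive_tool:
  translation:
    - [0.4,-0.5,0]
    - [0.4,-0.5,0]
    - [0.4,-0.5,0]
    - [0.4,-0.5,0]
    - [0.4,-0.5,0]
    - [0.4,-0.5,0]
    - [0.4,-0.5,0]
    - [0.4,-0.5,0]
    - [0.4,-0.5,0]
    - [0,0,0]
  angular:
    - [0,0,0.12]
    - [0,0,0.12]
    - [0,0,0.12]
    - [0,0,0.12]
    - [0,0,0.12]
    - [0,0,0.12]
    - [0,0,0.12]
    - [0,0,0.12]
    - [0,0,0.12]
    - [0,0,0]
  gripper: 0

```text
time_s: 1.35
tcp_pos: [423.7, 210.9, 230.9]
orientation: [-0.0, 0.11, 0.994, -0.0]
wrist_force: [-0.6, 0.4, -0.5]
gripper_width: 0.002
grip_force: 0.0
```

Emit:
drive_tool:
  translation:
    - [0,0,-0.5]
    - [0,0,-0.5]
    - [0,0,-0.5]
    - [0.1,-0.02,0]
    - [0.1,-0.02,0]
    - [0.1,-0.02,0]
    - [0.1,-0.02,0]
    - [0.1,-0.02,0]
    - [0.1,-0.02,0]
    - [0.1,-0.02,0]
  angular:
    - [0,0,0]
    - [0,0,0]
    - [0,0,0]
    - [0,0,0]
    - [0,0,0]
    - [0,0,0]
    - [0,0,0]
    - [0,0,0]
    - [0,0,0]
    - [0,0,0]

```text
time_s: 2.6
tcp_pos: [463.3, 204.9, 141.4]
orientation: [-0.002, 0.108, 0.994, 0.001]
wrist_force: [-5.7, 3.1, 4.7]
gripper_width: -0.004
grip_force: 3.2
```

```bash
cat >> h.py <<'E'
def look(tag,view=True):
    t=manip.sense(); print("tcp_r",W2R(t["tcp_pos"]),t["tcp_pos"].round(1) if hasattr(t["tcp_pos"],"round") else t["tcp_pos"],"F",np.round(t["wrist_force"],1))
    for n in("top","side"):
        s=shot(n); c=s["color"]
        if view: cv2.imwrite(f"pics/{n}{tag}.png",cv2.resize(c[140:340,180:440],None,fx=3,fy=3)[:600,:780])
        for a,p in blobs(s,(0,150,80),(6,255,255)): print(n,"red",a,p,"knob_r depth",W2R(world(s,*p)),"@z165",W2R(world(s,*p,165.)))
E
python3 -c "
from h import *
look('1')"
```

```text
tcp_r [-59.9  40.6] [463.3 204.9 141.4] F [-5.7  3.1  4.7]
side red 403 [285.7 190.5] knob_r depth [-30.  24.] @z165 [-29.5  25.1]
```

View pics/top1.png

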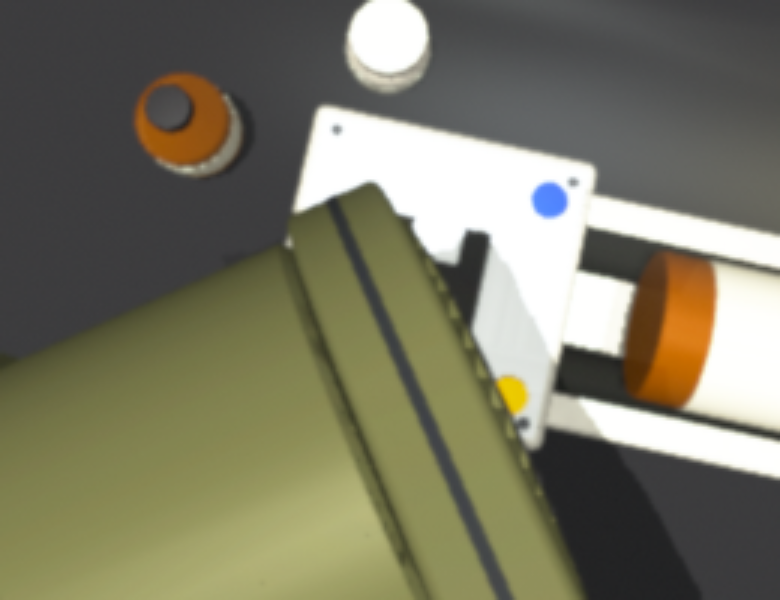

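The arm hides the knob in the top view. The side view shows it moved about 11 mm, so I'll push on to the cross channel.

Emit:
drive_tool:
  translation:
    - [0.1,-0.03,0]
    - [0.1,-0.03,0]
    - [0.1,-0.03,0]
    - [0.1,-0.03,0]
    - [0,0,0]
  angular:
    - [0,0,0]
    - [0,0,0]
    - [0,0,0]
    - [0,0,0]
    - [0,0,0]

```text
time_s: 3.32
tcp_pos: [491.2, 197.3, 142.8]
orientation: [0.002, 0.108, 0.994, 0.001]
wrist_force: [-1.0, 0.2, 0.6]
gripper_width: -0.001
grip_force: 0.0
```

```bash
python3 -c "
from h import *
look('2')"
```

```text
tcp_r [-31.   39.1] [491.2 197.3 142.8] F [-1.   0.2  0.6]
side red 349 [299.3 187. ] knob_r depth [-4.1 23.3] @z165 [-2.3 27.6]
```

View pics/side2.png

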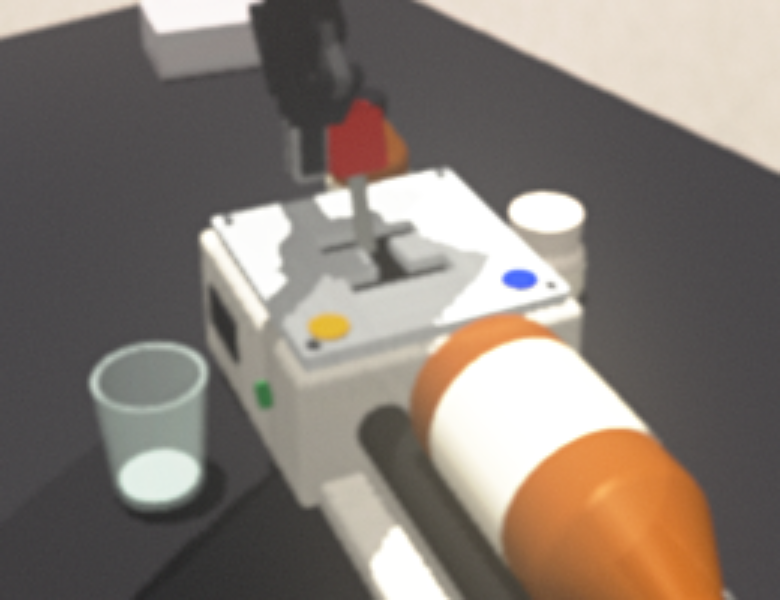

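The shaft now lines up with the cross channel, so the lever is at along ≈ -0.02. Next I'll back off, lift, and go round to the left side.

Emit:
drive_tool:
  translation:
    - [-0.3,0.06,0]
    - [0,0,0.5]
    - [0,0,0.5]
    - [0,0,0.4]
    - [0.32,0.3,0]
    - [0.32,0.3,0]
    - [0.32,0.3,0]
    - [0,0,-0.5]
    - [0,0,-0.5]
    - [0,0,-0.4]
  angular:
    - [0,0,0]
    - [0,0,0]
    - [0,0,0]
    - [0,0,0]
    - [0,0,0]
    - [0,0,0]
    - [0,0,0]
    - [0,0,0]
    - [0,0,0]
    - [0,0,0]

```text
time_s: 4.68
tcp_pos: [526.6, 254.2, 139.5]
orientation: [-0.001, 0.108, 0.994, -0.001]
wrist_force: [0.4, 0.6, -0.3]
gripper_width: -0.001
grip_force: 0.0
```

```bash
python3 -c "
from h import *
look('3',False)"
```

```text
tcp_r [ -8.6 102.3] [526.6 254.2 139.5] F [ 0.4  0.6 -0.3]
top red 343 [303.7 227.3] knob_r depth [-1.5 34.3] @z165 [-1.1 34.5]
side red 485 [296.9 185.8] knob_r depth [-7.8 25.4] @z165 [-4.3 33.8]
```

Emit:
drive_tool:
  translation:
    - [0.1,-0.02,0]
    - [-0.06,-0.3,0]
    - [-0.03,-0.15,0]
    - [-0.03,-0.15,0]
    - [-0.03,-0.15,0]
    - [-0.03,-0.15,0]
    - [-0.03,-0.15,0]
    - [-0.03,-0.15,0]
  angular:
    - [0,0,0]
    - [0,0,0]
    - [0,0,0]
    - [0,0,0]
    - [0,0,0]
    - [0,0,0]
    - [0,0,0]
    - [0,0,0]

```text
time_s: 5.78
tcp_pos: [524.3, 183.3, 146.7]
orientation: [0.005, 0.108, 0.994, 0.003]
wrist_force: [-0.4, 5.0, 25.1]
gripper_width: 0.002
grip_force: 13.6
```

```bash
python3 -c "
from h import *
look('4',True)"
```

```text
tcp_r [ 4.4 32.5] [524.3 183.3 146.7] F [-0.4  5.  25.1]
side red 506 [306.7 192.3] knob_r depth [ -8.3 -18.7] @z165 [1.4 3.2]
```

View pics/side4.png

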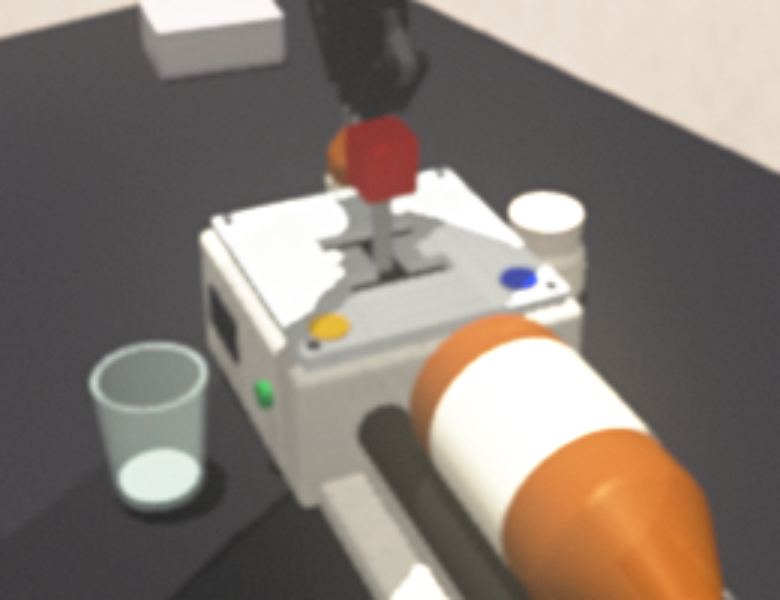

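The lever is in the cross channel near the middle, with the knob at px (382,160). The upward force suggests the wide knuckle is bearing on the knob's top, so I'll back off, raise the tool and carry on.

Emit:
drive_tool:
  translation:
    - [0.04,0.25,0.1]
    - [-0.1,0,0.2]
    - [0,0,0]
    - [-0.03,-0.15,0]
    - [-0.03,-0.15,0]
    - [-0.03,-0.15,0]
    - [-0.03,-0.15,0]
    - [0,0,0]
  angular:
    - [0,0,0]
    - [0,0,0]
    - [0,0,0]
    - [0,0,0]
    - [0,0,0]
    - [0,0,0]
    - [0,0,0]
    - [0,0,0]

```text
time_s: 6.88
tcp_pos: [508.8, 159.0, 159.1]
orientation: [-0.0, 0.109, 0.994, -0.001]
wrist_force: [0.2, 0.3, 0.5]
gripper_width: -0.003
grip_force: 0.0
```

```bash
python3 -c "
from h import *
look('5',False)"
```

```text
tcp_r [-5.5  5.5] [508.8 159.  159.1] F [0.2 0.3 0.5]
side red 494 [313. 199.] knob_r depth [ -8.2 -44.2] @z165 [  1.1 -24. ]
```

Emit:
drive_tool:
  translation:
    - [-0.02,-0.1,0]
    - [-0.02,-0.1,0]
    - [-0.02,-0.1,0]
    - [0,0,0]
  angular:
    - [0,0,0]
    - [0,0,0]
    - [0,0,0]
    - [0,0,0]

```text
time_s: 7.48
tcp_pos: [506.1, 144.1, 159.4]
orientation: [0.0, 0.108, 0.994, 0.003]
wrist_force: [0.4, 7.8, -2.5]
gripper_width: 0.0
grip_force: 3.2
```

```bash
python3 -c "
from h import *
look('6',True)"
```

```text
tcp_r [-5.  -9.6] [506.1 144.1 159.4] F [ 0.4  7.8 -2.5]
side red 373 [317.2 201.6] knob_r depth [ -6.1 -56. ] @z165 [  3.6 -35.5]
```

View pics/side6.png

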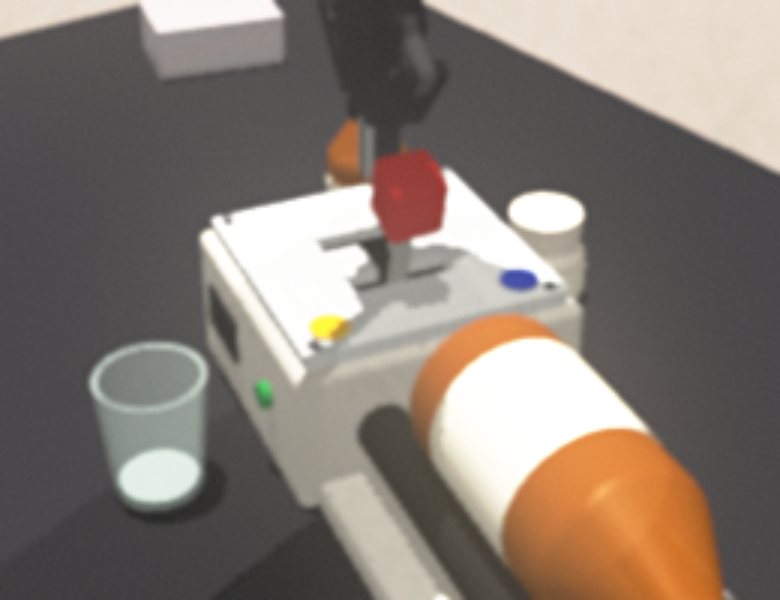

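The lever is at the right end of the channel and against its stop at 7.8 N. Now I'll retreat, lift, and go to the far side of the knob.

Emit:
drive_tool:
  translation:
    - [-0.01,-0.05,0]
    - [0.06,0.3,0]
    - [0,0,0.5]
    - [0,0,0.6]
    - [0.36,-0.33,0]
    - [0.36,-0.33,0]
    - [0.36,-0.33,0]
    - [0,0,-0.5]
    - [0,0,-0.5]
    - [0,0,-0.3]
  angular:
    - [0,0,0]
    - [0,0,0]
    - [0,0,0]
    - [0,0,0]
    - [0,0,0]
    - [0,0,0]
    - [0,0,0]
    - [0,0,0]
    - [0,0,0]
    - [0,0,0]

```text
time_s: 8.82
tcp_pos: [572.3, 97.2, 145.5]
orientation: [-0.001, 0.108, 0.994, -0.001]
wrist_force: [0.6, 0.7, 0.2]
gripper_width: -0.002
grip_force: 0.0
```

```bash
python3 -c "
from h import *
look('7',False)"
```

```text
tcp_r [ 69.7 -41.3] [572.3  97.2 145.5] F [0.6 0.7 0.2]
top red 510 [347.1 236.5] knob_r depth [ -1.4 -36.6] @z165 [ -1.1 -38.1]
side red 376 [316.4 199.5] knob_r depth [ -5.  -50.6] @z165 [  5.6 -28.1]
```

Emit:
drive_tool:
  translation:
    - [-0.3,0.06,-0.05]
    - [-0.15,0.03,0]
    - [-0.15,0.03,0]
    - [-0.15,0.03,0]
    - [-0.15,0.03,0]
    - [-0.15,0.03,0]
    - [-0.1,0.02,0]
    - [0,0,0]
  angular:
    - [0,0,0]
    - [0,0,0]
    - [0,0,0]
    - [0,0,0]
    - [0,0,0]
    - [0,0,0]
    - [0,0,0]
    - [0,0,0]

```text
time_s: 9.93
tcp_pos: [502.9, 111.9, 144.1]
orientation: [-0.001, 0.108, 0.994, -0.0]
wrist_force: [1.1, -0.4, 0.7]
gripper_width: -0.001
grip_force: 0.6
```

```bash
python3 -c "
from h import *
look('8',True)"
```

```text
tcp_r [ -1.2 -41.8] [502.9 111.9 144.1] F [ 1.1 -0.4  0.7]
top red 184 [337.6 259.4] knob_r depth [-40.  -29.1] @z165 [-40.6 -30.3]
side red 330 [296.7 204.1] knob_r depth [-38.6 -46.6] @z165 [-31.3 -28.9]
```

View pics/side8.png

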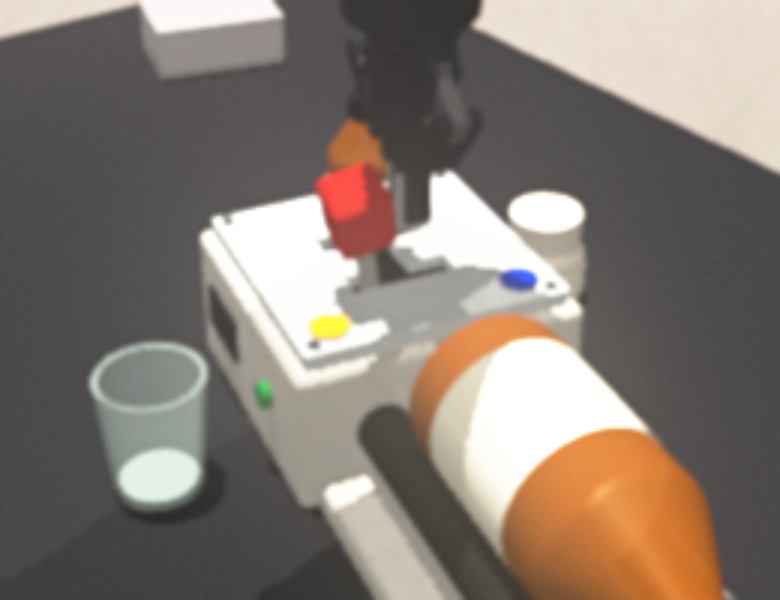

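The lever is well into the yellow slot. I'll push on gently until the force shows the stop.

Emit:
drive_tool:
  translation:
    - [-0.1,0.02,0]
    - [-0.1,0.02,0]
    - [0,0,0]
  angular:
    - [0,0,0]
    - [0,0,0]
    - [0,0,0]

```text
time_s: 10.4
tcp_pos: [493.8, 113.6, 144.5]
orientation: [0.002, 0.108, 0.994, -0.001]
wrist_force: [5.4, -3.0, -3.7]
gripper_width: 0.0
grip_force: 2.6
```

Emit:
drive_tool:
  translation:
    - [-0.1,0.02,0]
    - [0,0,0]
    - [0,0,0]
  angular:
    - [0,0,0]
    - [0,0,0]
    - [0,0,0]

```text
time_s: 10.78
tcp_pos: [491.0, 114.5, 145.2]
orientation: [0.005, 0.108, 0.994, -0.001]
wrist_force: [12.0, -2.9, -4.5]
gripper_width: 0.003
grip_force: 5.1
```

The force is 12 N with little movement, so the lever is at the stop. I'll retreat and check.

Emit:
drive_tool:
  translation:
    - [0.5,-0.1,0]
    - [0.3,-0.06,0]
    - [0,0,0.6]
    - [0,0,0.7]
    - [0.4,0.8,0.3]
    - [0,0.9,0]
    - [0,0.9,0]
    - [0,0,0]
    - [0,0,0]
  angular:
    - [0,0,0]
    - [0,0,0]
    - [0,0,0]
    - [0,0,0]
    - [0,0,0]
    - [0,0,0]
    - [0,0,0]
    - [0,0,0]
    - [0,0,0]

```text
time_s: 11.9
tcp_pos: [557.1, 261.3, 239.6]
orientation: [-0.001, 0.108, 0.994, -0.001]
wrist_force: [0.3, 0.1, 0.8]
gripper_width: 0.0
grip_force: 0.0
```

```bash
python3 -c "
from h import *
look('9',True)"
```

```text
tcp_r [ 19.7 115.8] [557.1 261.3 239.6] F [0.3 0.1 0.8]
top red 545 [341.2 259.3] knob_r depth [-38.7 -34.8] @z165 [-39.2 -36. ]
side red 534 [294.5 210.6] knob_r depth [-46.9 -56.7] @z165 [-43.2 -47.7]
```

View pics/top9.png

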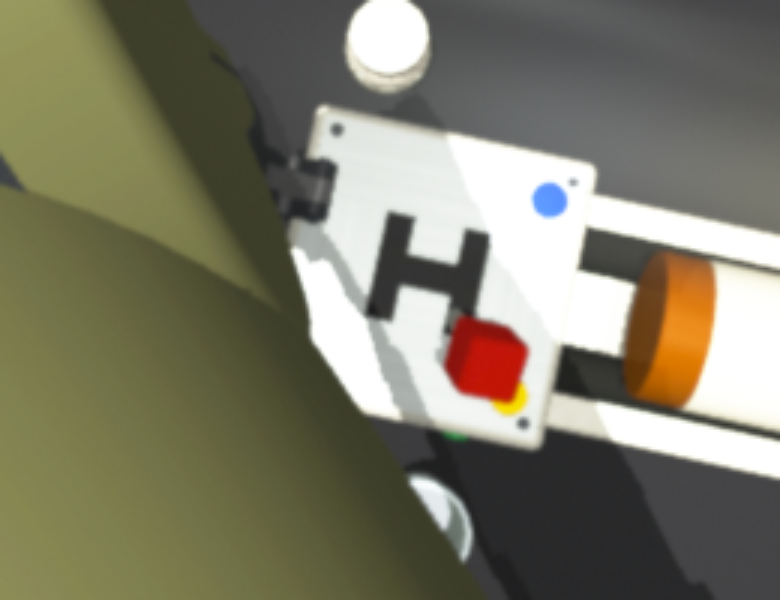

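The knob sits at px (487,358), over the near-right slot end beside the yellow disc. The measured x of about -39 mm matches the stop, and the jar and beaker look untouched. Handing in.

```bash
python3 -c "
from rig import manip
print(manip.sign_off())"
```

```text
the job is handed in; nothing more can be done
None
```

I pushed the lever across to the right and home to its stop in the near-right slot marked by the yellow disc, then backed the arm clear and handed the job in; no verdict came back.

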